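# Feed one blank from the row into the deburring fixture and clamp it

### The arm

A 7-joint arm with a two-finger parallel gripper is mounted at the origin on the work surface; the furniture and walls round the work are solid. World frame = base frame: x ahead of the robot, y to its left, z up, the work surface at z = 0. Lengths are in mm, angles in rad, forces in N, time in s.
With the tool pointing down it reaches from about 425 to 950 mm from the base axis. Payload 16.7 kg.
Tool frame: the origin (TCP) lies midway between the tips of the shut fingers; the grasp point (between the pads) lies ctrl.pinch_z behind it (ctrl.pinch_z is the distance from the TCP to the grasp point, in mm); z points along the fingers, y is the direction in which the jaws open and shut (so a half turn about z gives the same grasp; the last joint's range is limited). The gripper opens to 94 mm and grips with 3 to 60 N. Pads are 16 mm wide; open, the fingers measure 119 mm over their backs; the gripper's body (75 mm by 177 mm) begins 78 mm behind the grasp point.
Start: joints at [0.994, 0.426, 0.074, 1.606, -0.034, 1.111, -0.067], TCP at [280.003, -614.144, 205.467] pointing down, gripper open.
Joint ranges: [-2.85, 2.85], [-0.5, 2.14], [-1.23, 1.37], [0.21, 2.46], [-1.02, 4.16], [0.16, 2.05], [-2.73, 2.73]. Speed limits (rad/s): [1.89, 1.89, 2.39, 2.39, 3.01, 3.01, 3.01].

### API

Orientations are given as a rotation vector (axis times angle).
In Python, from cell import ctrl gives the robot as it stands. The module is installed in compiled form; this text tells all that it offers.
- The arm moves only by the shell command python3 -m handwheel 'ROWS' [FORCE]. ROWS is a JSON object of lists of equal length, an entry for each row: "slide": the shift along the tool's x, y, z in mm, a list of three; "rotation": the turn, a rotation vector about the tool's x, y, z in rad, a list of three; "fingers": the finger opening in mm, from 0 to 94. A call has 1 to 12 rows; each row is the pose to reach, as a shift and turn from the pose commanded when the call began, along the tool's axes at that moment; what a row does not reach only later rows make up. A row lasts 1/8 s, in which the tool goes at most 62.5 mm and 10.7 degrees, less where a joint would pass 70% of its speed; a pose out of reach is approached as far as the arm can. A call with a gripper value outside its range is refused whole. The fingers move at their own pace and stop on an object; FORCE is the grip in N (left out, the last holds). Time passes only in rows, so rows that repeat a pose let the fingers close. It gives the time, the measured TCP pose, the force and the opening at its end, in the units of the state.
- ctrl.sense(): the state, without advancing time (a new reading comes with each control period).
- ctrl.read_camera(name): name is "scene" or "top" or "wrist"; returns the picture (384x512x3 uint8, red, green, blue); there is no depth.
- ctrl.camera_params(name): a dict with "fx", "fy", "cx", "cy" (pixels), "T" (4x4, takes a point from camera to world coordinates); the wrist camera has in their place "T_tool_cam" (4x4, takes a point from camera to tool coordinates, whose origin is the TCP and whose axes are the flange's). Camera axes: x right, y up, looking along -z (the intrinsics and any distortion apply to the point x, -y, -z); pixel columns grow to the right and rows downward; lengths in mm; the calibration is good to about 2 mm. A picture is of the moment at which its call begins: read the wrist's pose just before it. camera_params takes no time and is no camera call.
- ctrl.job_done(): hands the job in, once; it reports no verdict.
Trained networks look in the newest picture that a camera, given by its name, has taken for a name from the list of things; names that differ only in an ending like _2 or _b are one class to them, and where a whole thing is asked for, a point or a joint stands for the part that bears it (a point fixed in the world has none). Each returns a list of dicts, best first, with "confidence" (0 to 1); they miss things now and then, are a little off and sometimes report something else, mostly with a low value. They report only what shows in the picture. A call takes as long as a camera call. They do not tell look-alikes from the thing itself.
- ctrl.find_in(camera, label): "bbox" ([left, top, right, bottom] in pixels, round what is visible of it).
- ctrl.mark_of(camera, label): "point" ([column, row] in pixels: a listed point, or the origin of a listed thing).
The state is a dict: "t": time; "qpos": joint angles; "joint_vel": joint speeds; "tau": joint torques, N m; "eef_pos": TCP position; "tool_rot": TCP orientation; "force": force on the tool from outside, world axes, zero at the start; "ft_torque": the same for the moment, N m; "finger_gap": opening from 0.0 (shut) to 1.0 (fully open).
Only numpy, scipy, OpenCV 4.12 (cv2) and the standard library are available. Lean on these libraries where they do the work, as an engineer would, in place of code of your own. Each camera call takes 0.05 s, during which the arm holds its last target.

### The job

Push the middle aluminium block out of its row, sliding it along the plate between the fixture's two posts until it is fully home against the end stop; keep it flat on the plate and leave the two blocks beside it where they lie. How far the stop screw stands out has been set by hand, so feel for it and push gently, then swing the clamp shut so that its pad bears on the block, and let go.

Things in the scene. Friction and masses are not known exactly. Their poses are not given: they have to be found in the camera images.
- toggle_fixture: Deburring fixture, fixed; place and yaw differ. Frame: z up, origin on the bench top (z = 0), +y is the side where parts enter (away from the red lever, to the robot's right). Base plate 130 x 200 mm, top at z = 0.012, y = -0.057 to 0.143; an infeed plate of the same height, 184 mm wide, follows from y = 0.144 to 0.279.
- gate (a point): Point half-way between the fixture's two upright posts, on the plate (z = 0.012), at x = 0, y = 0.0935 in the fixture frame; same axes. The posts are 42 mm above the bench, 18 mm long in y, and their inner faces are 46 mm apart (x = -0.023 and +0.023). The block passes between them toward -y.
- stop_block: Dark steel end-stop block 42 x 14 x 28 mm on the base plate, axes as the fixture's; origin: centre of its underside, at x = 0, y = 0.033 in the fixture frame. It carries the stop screw (16 mm across, axis 26 mm above the bench), which stands out 4 to 18 mm toward +y, set differently every time and not measured: its flat end lies at y = 0.044 to 0.058 in the fixture frame.
- stop_axis (a point): Point on the stop screw's axis in the +y face of the stop block (not the screw's end). A brass spring ejector pin (7 mm across) stands 5 mm out of the screw's end; it is soft (0.1 N, rising to 0.7 N when pressed flush). The block is home when it rests on the screw's rigid end and the pin is flush.
- blank_mid_c (a point): The block to feed: centre (half-way up) of the middle one of three like aluminium blocks, 44 (x) by 90 (y) by 28 mm (z), upright corners chamfered 4 mm, 0.24 to 0.36 kg, flat on the infeed plate, in line with the posts within 1 mm, y axis along the fixture's. It has to slide 0.10 to 0.13 m; that takes 4 to 8 N between its neighbours, 1 to 3 N beyond them.
- blank_a_c (a point): Centre of the neighbour block that touches the middle one on its +x side (fixture frame); same size; to stay where it is. Beyond it stands a fixed aluminium fence, 18 mm above the plate.
- blank_b_c (a point): Centre of the neighbour block that touches the middle one on its -x side (fixture frame); same size; to stay where it is. Beyond it a sprung side bar, 17 mm above the plate, squeezes the row against the fence with about 3 N; it follows by only 1 mm when a block leaves.
- toggle_fixture_lever: Lever of the fixture: red handle at one end, clamp arm with a round pad (18 mm) at the other, one rigid piece. Origin as the fixture's; axes as the fixture's when shut; it turns about the fixture's x (hinge at y = -0.0245, z = 0.05) by up to 0.56 rad as the arm rises. Starts open at 0.48 to 0.56 rad, stays where left (friction 0.3 N m, no spring). The pad meets the block's top at about 0.025 rad.
- clamp_arm (a point): Point on top of the clamp arm (14 mm wide), 30 mm nearer the hinge than the pad; pressing it down with about 5 N closes the clamp. It stands about 0.104 m above the bench with the arm fully up, 0.069 m (y = 0.05 in the fixture frame) with the clamp shut on a block. A threaded spindle stands up above the pad, 30 mm further on.
- lever_grip (a point): Middle of the red handle (20 mm wide); lifting it closes the clamp. About 0.033 m above the bench with the clamp wide open, about 0.08 m shut.
- dust_brush: Flat dusting brush with a red handle, 54 x 221 x 16 mm, lying on the bench to the left of the fixture: leave it alone.
- caliper: Vernier caliper, 77 x 228 x 7 mm, lying on the bench beyond the fixture (far side from the robot): leave it alone.
- sanding_block: Black rubber sanding block, 66 x 122 x 35 mm, on the bench to the right of the infeed plate: leave it alone.
Not all that is in view belongs to the job. Leave any green or turquoise look-alike of the part that bears blank_mid_c alone.

How it is judged:
By the outcome, as a careful person would: the job done as asked, in the order asked, and still so for the second after the job is handed in, with the robot touching nothing.
It also fails if it takes over 48 s, if anything falls off the work surface, if the arm or the gripper's body presses on something with over 40 N, if the wrist force passes 120 N, or if a joint passes its speed limit or range.

## Working session

There is one attempt and no reset: what is moved stays moved. The work goes in short steps, Python scripts to look and compute and a shell command to move; the robot and the scene stay as the last step left them, time stands still between calls to the robot, and variables do not carry over. Pictures are saved under pics/ and viewed, and the job is handed in when it is done.

```bash
mkdir -p pics; cat > h.py <<'E'
from cell import ctrl
import numpy as np, cv2
from scipy.spatial.transform import Rotation as R
def cam(name, s=None):
    p=ctrl.camera_params(name)
    if 'T' in p: T=np.array(p['T'])
    else:
        s=s or ctrl.sense(); A=np.eye(4); A[:3,:3]=R.from_rotvec(s['tool_rot']).as_matrix(); A[:3,3]=s['eef_pos']
        T=A@np.array(p['T_tool_cam'])
    return p,T
def ray(name,px,s=None):
    p,T=cam(name,s); d=np.array([(px[0]-p['cx'])/p['fx'],-(px[1]-p['cy'])/p['fy'],-1.])
    return T[:3,3],T[:3,:3]@d
def onz(name,px,z,s=None):
    o,d=ray(name,px,s); return o+d*(z-o[2])/d[2]
def proj(name,X,s=None):
    p,T=cam(name,s); c=np.linalg.inv(T)@np.r_[X,1]
    return np.array([p['cx']+p['fx']*c[0]/-c[2],p['cy']-p['fy']*c[1]/-c[2]])
def tri(obs):
    A=np.zeros((3,3));b=np.zeros(3)
    for o,d in obs:
        d=d/np.linalg.norm(d);P=np.eye(3)-np.outer(d,d);A+=P;b+=P@o
    x=np.linalg.solve(A,b); r=[np.linalg.norm((np.eye(3)-np.outer(d,d)/(d@d))@(x-o)) for o,d in obs]
    return x,r
def snap(name,fn):
    im=ctrl.read_camera(name); cv2.imwrite('pics/'+fn,im[:,:,::-1]); return im
E
python3 - <<'E'
from h import *
s=ctrl.sense(); print(s, ctrl.pinch_z)
for n in ['scene','top','wrist']:
    p=ctrl.camera_params(n); print(n,p)
    im=snap(n,n+'0.png')
    for l in ['gate','stop_axis','blank_mid_c','blank_a_c','clamp_arm','lever_grip','toggle_fixture','stop_block']:
        r=ctrl.mark_of(n,l); print(n,l,[(np.round(q['point'],1).tolist(),round(q['confidence'],2)) for q in r[:4]])
print(ctrl.sense()['t'])
E
```

```text
{'t': 0.0, 'qpos': array([ 0.99350813,  0.42671379,  0.07385647,  1.60661677, -0.03409439,
        1.11075318, -0.06711105]), 'joint_vel': array([-0.00054351, -0.00045006,  0.00019467, -0.00058606, -0.00124238,
       -0.00110946,  0.00045955]), 'tau': array([-4.85077408e-05, -9.35803699e+01,  3.66676748e+00, -4.54193079e+01,
       -4.87886870e-02,  2.01122509e-02,  1.21398471e-04]), 'eef_pos': array([ 279.819571  , -613.79837384,  204.78360532]), 'tool_rot': array([-3.06886415e+00, -6.66535748e-01,  5.58731335e-04]), 'force': array([-0.31886928, -0.32817558, -0.05672906]), 'ft_torque': array([0.00473117, 0.00800642, 0.00275529]), 'finger_gap': 1.0021799603194093} 18.8
scene {'fx': 427.6588239743376, 'fy': 427.6588239743376, 'cx': 259.8024512955332, 'cy': 199.84358738154356, 'T': array([[ 6.80453523e-01,  5.61516640e-01, -4.70831250e-01,
        -2.62854897e+02],
       [-7.32603858e-01,  5.06749028e-01, -4.54419421e-01,
        -8.98656161e+02],
       [-1.65707883e-02,  6.54144086e-01,  7.56188418e-01,
         1.30272023e+03],
       [ 0.00000000e+00,  0.00000000e+00,  0.00000000
[... 1347 characters left out ...]
lock [([234.6, 186.8], 0.44)]
wrist {'fx': 265.74359204452327, 'fy': 265.74359204452327, 'cx': 253.5260927685068, 'cy': 192.01641614019945, 'T_tool_cam': array([[-1.20711742e-04,  9.62392449e-01,  2.71662951e-01,
         7.89017122e+01],
       [ 9.99999928e-01,  1.85179077e-05,  3.78742255e-04,
        -1.36388094e+00],
       [ 3.59468057e-04,  2.71662977e-01, -9.62392382e-01,
        -1.79387274e+02],
       [ 0.00000000e+00,  0.00000000e+00,  0.00000000e+00,
         1.00000000e+00]])}
wrist gate []
wrist stop_axis []
wrist blank_mid_c [([257.0, 148.4], 0.86), ([74.3, 82.8], 0.58)]
wrist blank_a_c []
wrist clamp_arm []
wrist lever_grip []
wrist toggle_fixture []
wrist stop_block []
1.35
```

View pictures.

```bash
python3 - <<'E'
import cv2,numpy as np
a=cv2.imread('pics/top0.png')[110:260,170:400]; cv2.imwrite('pics/top0c.png',cv2.resize(a,None,fx=3.4,fy=3.4,interpolation=cv2.INTER_CUBIC))
a=cv2.imread('pics/scene0.png')[150:340,190:370]; cv2.imwrite('pics/scene0c.png',cv2.resize(a,None,fx=3.1,fy=3.1,interpolation=cv2.INTER_CUBIC))
E
```

```text
(no output)
```

View pics/top0c.png

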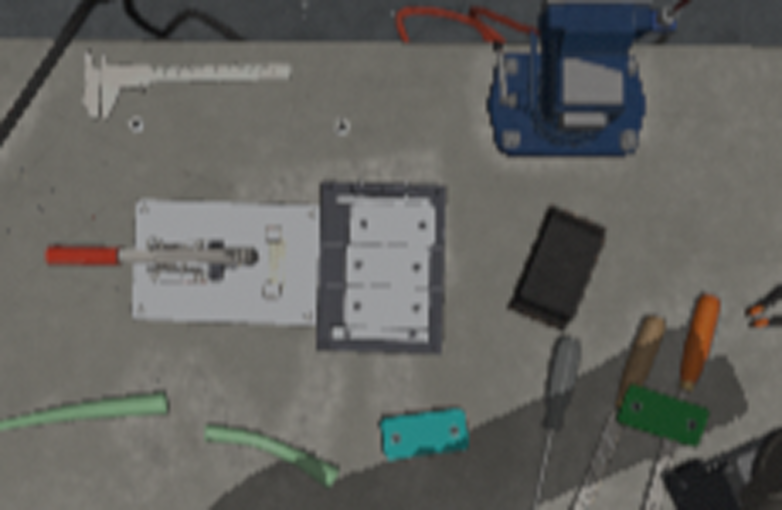

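View pics/scene0c.png

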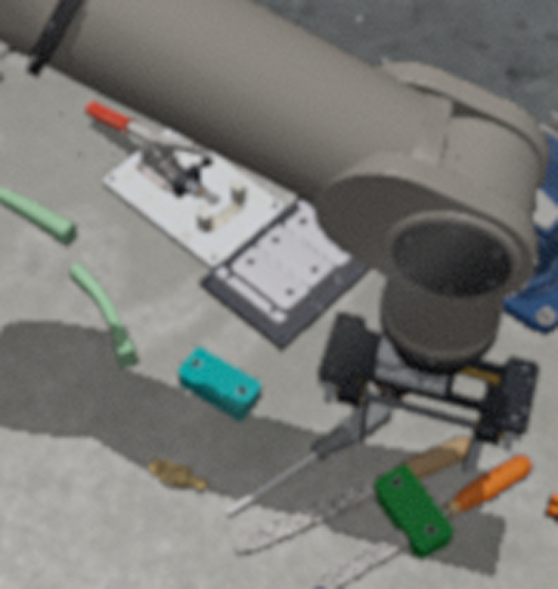

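View pics/wrist0.png

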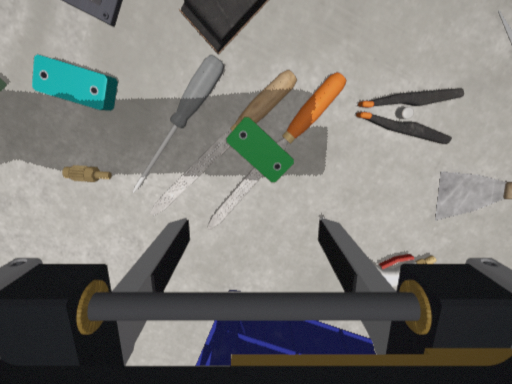

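The top view shows, in crop pixels, the fixture with its red lever at left (82,256). Right of it is the row of three grey blocks, with hole pairs at y≈225, 265 and 306. Four things could be the block to feed. In full-image pixels, the teal block (295,237) and the dark green block (365,233) are look-alikes, and the neighbours sit above and below the middle block. The middle grey one at about (284,188) fits, because it is in line with the posts.

```bash
python3 - <<'E'
from h import *
f=lambda u,v:(u/3.4+170,v/3.4+110)
for n,a,b in [('mid',(357,264),(417,267)),('up',(364,224),(422,225)),('low',(357,306),(416,306))]:
    A,B=onz('top',f(*a),40),onz('top',f(*b),40); d=B-A; print(n,A.round(1),B.round(1),((A+B)/2).round(1),np.degrees(np.arctan2(d[0],-d[1])))
# plate corners z=12
C=[onz('top',f(*c),12) for c in [(135,200),(133,317),(319,207),(316,325),(319,182),(446,185),(441,352),(317,350)]]
for c in C: print(c.round(1))
for n,t,sc in [('gate',(252.4,190.1),(259.4,217.6)),('mid',(283.8,187.2),(283.3,232.5)),('clamp',(236.3,185.2),(253.2,197.5)),('lev',(191.4,183.4),(222.4,186.1)),('fix',(219.9,185.4),(239.8,207.7)),('stop',(234.6,186.8),(249,211.1))]:
    x,r=tri([ray('top',t),ray('scene',sc)]); print(n,x.round(1),np.round(r,1))
s=ctrl.sense(); print(R.from_rotvec(s['tool_rot']).as_matrix().round(3))
E
```

```text
mid [ 471.6 -281.2   40. ] [ 469.2 -344.7   40. ] [ 470.4 -312.9   40. ] -2.215970032024565
up [ 514.3 -288.3   40. ] [ 513.9 -349.9   40. ] [ 514.1 -319.1   40. ] -0.33842157040681814
low [ 427.1 -281.5   40. ] [ 427.8 -343.8   40. ] [ 427.5 -312.7   40. ] 0.6539543626746311
[540.3 -42.1  12. ]
[413.6 -42.2  12. ]
[ 534.9 -241.3   12. ]
[ 407.3 -239.2   12. ]
[ 562.1 -241.1   12. ]
[ 560.4 -378.7   12. ]
[ 379.8 -373.8   12. ]
[ 380.4 -240.6   12. ]
gate [ 460.6 -198.6   37.2] [1.9 1.9]
mid [ 471.3 -310.8   34.4] [3.6 3.6]
clamp [ 477.2 -145.6   97.1] [3.4 3.4]
lev [481.4  23.2  35. ] [3.3 3.3]
fix [478.7 -75.7 -19. ] [4.2 4.2]
stop [ 472.8 -132.6   11. ] [3. 3.]
[[ 0.91   0.415  0.   ]
 [ 0.415 -0.91   0.   ]
 [ 0.    -0.    -1.   ]]
```

```bash
python3 -m handwheel '{"slide":[[45,-23,7],[90,-46,15],[134,-70,22],[180,-93,30],[224,-116,38],[269,-139,45],[269,-139,45],[269,-139,45]],"rotation":[[0,0,-0.18],[0,0,-0.36],[0,0,-0.54],[0,0,-0.72],[0,0,-0.9],[0,0,-1.08],[0,0,-1.114],[0,0,-1.114]],"fingers":[0,0,0,0,0,0,0,0]}' 20
python3 - <<'E'
from h import *
s=ctrl.sense(); snap('wrist','w1.png'); print(s['t'],s['eef_pos'],s['tool_rot'],s['force'],s['finger_gap'])
import pickle; pickle.dump(s,open('s1.pkl','wb'))
a=cv2.imread('pics/w1.png'); cv2.imwrite('pics/w1c.png',cv2.resize(a,None,fx=1.55,fy=1.55,interpolation=cv2.INTER_CUBIC))
E
```

```text
t: 2.35
eef_pos: [466.8, -376.6, 160.5]
tool_rot: [2.255, 2.188, -0.0]
force: [-0.7, -0.2, -0.3]
finger_gap: 0.185
2.35 [ 466.80388199 -376.61674293  160.5309054 ] [ 2.25475153e+00  2.18751556e+00 -4.45467703e-04] [-0.73309183 -0.20617242 -0.30231994] 0.18483637090834243
```

View pics/w1c.png

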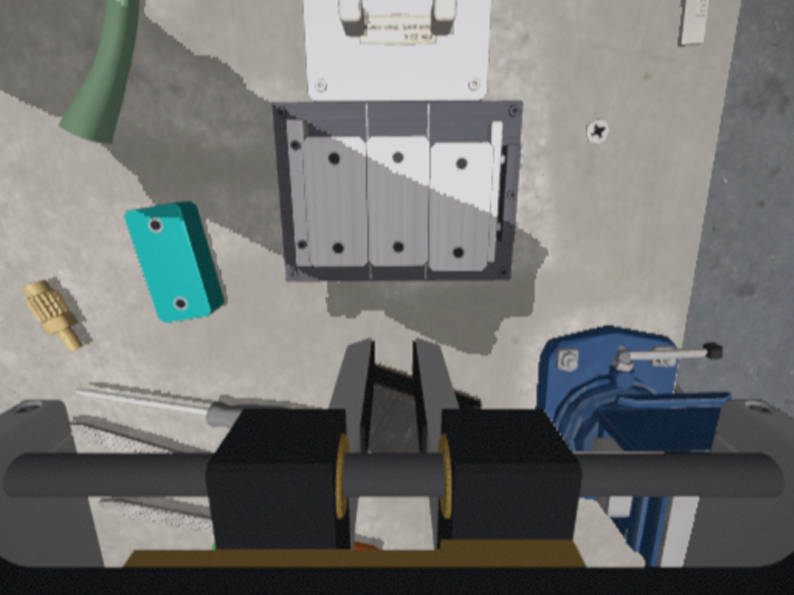

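The wrist view (enlarged) shows the row of three. The middle block's holes are at (398,157) and (398,247) and its rear top edge is at row ≈265. The posts are at (352,12) and (443,12).

```bash
python3 - <<'E'
from h import *
import pickle; s=pickle.load(open('s1.pkl','rb'))
w=lambda u,v,z=40: onz('wrist',(u/1.55,v/1.55),z,s).round(1)
print('mid holes',w(398,157),w(398,247)); print('a',w(334,158),w(338,247)); print('b',w(461,163),w(458,252))
print('rear edge',w(370,266),w(427,266),'front',w(368,136),w(428,136)); print('seams',w(367,200),w(430,200))
print('posts', w(352,20,42),w(443,20,42)); print('plate seam',w(305,100,12),w(488,100,12),w(287,280,12),w(510,280,12),w(274,101,12),w(522,101,12))
f=lambda u,v:(u/3.4+170,v/3.4+110)
for nm,t,q in [('h1',(357,264),(398,157)),('h2',(417,267),(398,247))]:
    x,r=tri([ray('top',f(*t)),ray('wrist',(q[0]/1.55,q[1]/1.55),s)]);print(nm,x.round(1),np.round(r,1))
a=cv2.imread('pics/w1.png')[60:190,170:345]; cv2.imwrite('pics/w1d.png',cv2.resize(a,None,fx=4.4,fy=4.4,interpolation=cv2.INTER_CUBIC))
print(R.from_rotvec(s['tool_rot']).as_matrix().round(4))
E
```

```text
mid holes [ 472.3 -280.2   40. ] [ 470.6 -342.6   40. ]
a [ 428.1 -279.5   40. ] [ 426.8 -341.2   40. ]
b [ 515.8 -285.5   40. ] [ 514.5 -347.6   40. ]
rear edge [ 449.5 -356.1   40. ] [ 491.7 -357.3   40. ] front [ 452.2 -266.1   40. ] [ 493.1 -267.3   40. ]
seams [ 449.5 -308.5   40. ] [ 494.2 -309.8   40. ]
posts [ 445.5 -197.5   42. ] [ 502.9 -199.3   42. ]
plate seam [ 406.  -237.3   12. ] [ 539.3 -241.4   12. ] [ 379.4 -371.2   12. ] [ 561.6 -376.7   12. ] [ 383.3 -237.3   12. ] [ 564.  -242.8   12. ]
h1 [ 471.8 -280.7   44.1] [0.5 0.5]
h2 [ 471.1 -347.7    8.4] [0.4 0.4]
[[ 3.030e-02  9.995e-01 -2.000e-04]
 [ 9.995e-01 -3.030e-02 -3.000e-04]
 [-3.000e-04 -1.000e-04 -1.000e+00]]
```

View pics/w1d.png

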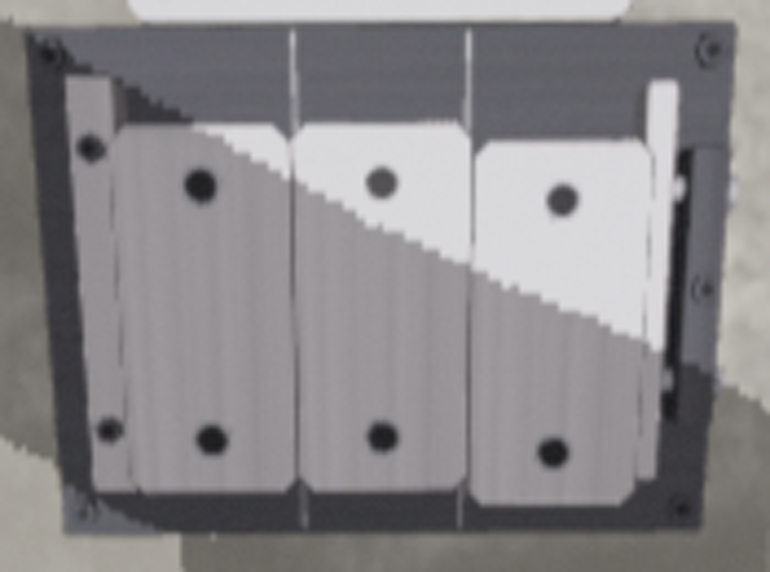

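```bash
python3 -m handwheel '{"slide":[[0,2.7,45],[0,2.7,90],[0,2.7,125],[0,2.7,138],[0,2.7,141.5],[0,2.7,141.5]],"rotation":[[0,0,0],[0,0,0],[0,0,0],[0,0,0],[0,0,0],[0,0,0]],"fingers":[0,0,0,0,0,0]}'
python3 - <<'E'
from h import *
s=ctrl.sense(); snap('wrist','w2.png'); print(s['t'],s['eef_pos'],s['tool_rot'],s['force'],s['finger_gap'])
a=cv2.imread('pics/w2.png'); cv2.imwrite('pics/w2c.png',cv2.resize(a,None,fx=1.55,fy=1.55,interpolation=cv2.INTER_CUBIC))
E
```

```text
t: 3.15
eef_pos: [470.2, -376.9, 20.1]
tool_rot: [2.253, 2.187, 0.0]
force: [0.7, -0.5, 0.6]
finger_gap: 0.004
3.15 [ 470.23914103 -376.86331688   20.05773208] [2.25328088e+00 2.18709658e+00 2.70547667e-04] [ 0.69637579 -0.52985352  0.62981452] 0.003896395088460627
```

View pics/w2c.png

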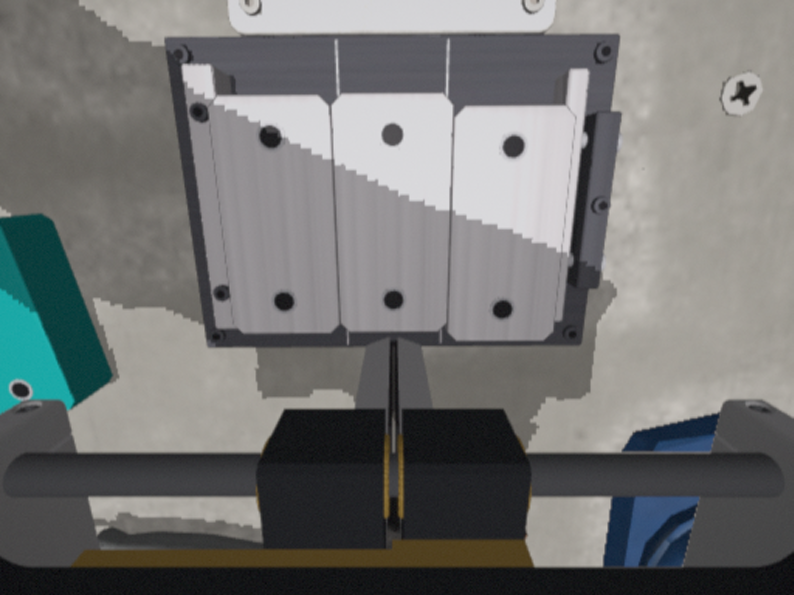

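The lowered wrist view shows the closed fingers (394,345) centred behind the middle block, whose holes are at (392,134) and (393,300).

```bash
python3 - <<'E'
from h import *
import pickle; s=pickle.load(open('s1.pkl','rb'))
s2=dict(s); s2['eef_pos']=np.array([470.239,-376.863,20.058]); s2['tool_rot']=np.array([2.25328,2.187097,0.00027])
for a,b in [((398,157),(392,134)),((398,247),(393.5,300)),((370,266),(345,331)),((427,266),(440,331))]:
    x,r=tri([ray('wrist',np.array(a)/1.55,s),ray('wrist',np.array(b)/1.55,s2)]);print(x.round(1),np.round(r,1))
E
python3 -m handwheel '{"slide":[[7,0,0],[10,0,0],[13,0,0],[16,0,0],[19,0,0],[22,0,0]],"rotation":[[0,0,0],[0,0,0],[0,0,0],[0,0,0],[0,0,0],[0,0,0]],"fingers":[0,0,0,0,0,0]}'
```

```text
[ 472.1 -280.5   44.8] [0.2 0.2]
[ 470.6 -342.6   39.6] [0. 0.]
[ 449.3 -357.3   34. ] [0.2 0.2]
[ 491.3 -359.1   32.1] [1.1 1.1]
t: 3.95
eef_pos: [470.6, -354.1, 19.1]
tool_rot: [2.253, 2.189, 0.0]
force: [0.8, -4.3, 3.3]
finger_gap: 0.004
```

```bash
python3 -m handwheel '{"slide":[[5,0,0],[11,0,0],[18,0,0],[26,0,0],[34,0,0],[42,0,0],[50,0,0],[58,0,0]],"rotation":[[0,0,0],[0,0,0],[0,0,0],[0,0,0],[0,0,0],[0,0,0],[0,0,0],[0,0,0]],"fingers":[0,0,0,0,0,0,0,0]}'
python3 - <<'E'
from h import *
s=ctrl.sense(); snap('wrist','w3.png'); print(s['t'],s['eef_pos'],s['tool_rot'],s['force'],s['finger_gap'])
a=cv2.imread('pics/w3.png'); cv2.imwrite('pics/w3c.png',cv2.resize(a,None,fx=1.55,fy=1.55,interpolation=cv2.INTER_CUBIC))
E
```

```text
t: 4.95
eef_pos: [472.0, -295.5, 18.9]
tool_rot: [-2.253, -2.189, 0.0]
force: [-0.7, -3.3, 2.3]
finger_gap: 0.002
4.95 [ 471.95110564 -295.49921377   18.89138684] [-2.25311203e+00 -2.18861344e+00  8.45316658e-05] [-0.74805894 -3.2538133   2.30404313] 0.0024921360944177903
```

View pics/w3c.png

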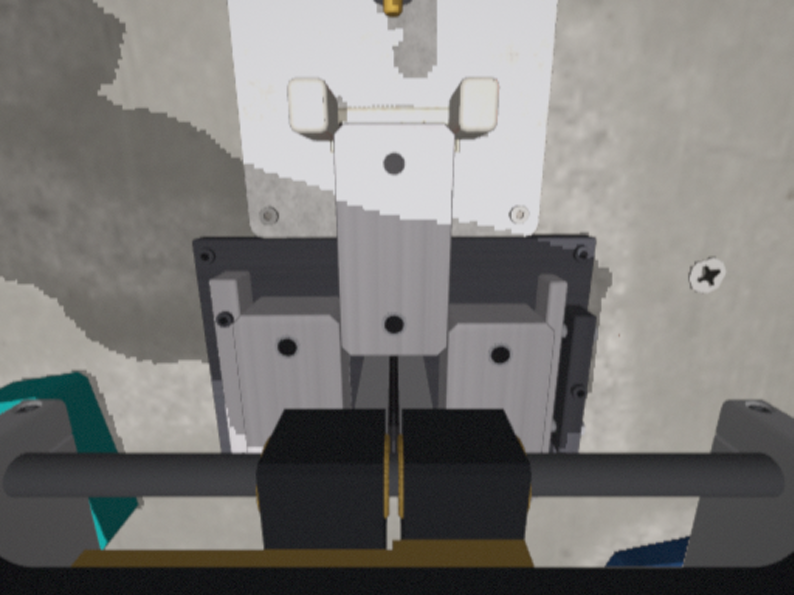

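The wrist picture shows the block (rear edge row 355) entering the posts (about 330 to 460) centrally, with the neighbours still in the row. The brass pin is at (393,5).

```bash
python3 -m handwheel '{"slide":[[6,0,0],[12,0,0],[18,0,0],[24,0,0],[28,0,0],[32,0,0]],"rotation":[[0,0,0],[0,0,0],[0,0,0],[0,0,0],[0,0,0],[0,0,0]],"fingers":[0,0,0,0,0,0]}'
python3 - <<'E'
from h import *
s=ctrl.sense(); snap('wrist','w4.png'); print(s['t'],s['eef_pos'],s['force'])
a=cv2.imread('pics/w4.png'); cv2.imwrite('pics/w4c.png',cv2.resize(a,None,fx=1.55,fy=1.55,interpolation=cv2.INTER_CUBIC))
E
```

```text
t: 5.75
eef_pos: [473.1, -263.9, 19.0]
tool_rot: [-2.253, -2.189, -0.0]
force: [-0.8, -1.6, 0.1]
finger_gap: 0.006
5.75 [ 473.05829111 -263.92442506   18.98116584] [-0.79697489 -1.57340903  0.06691339]
```

View pics/w4c.png

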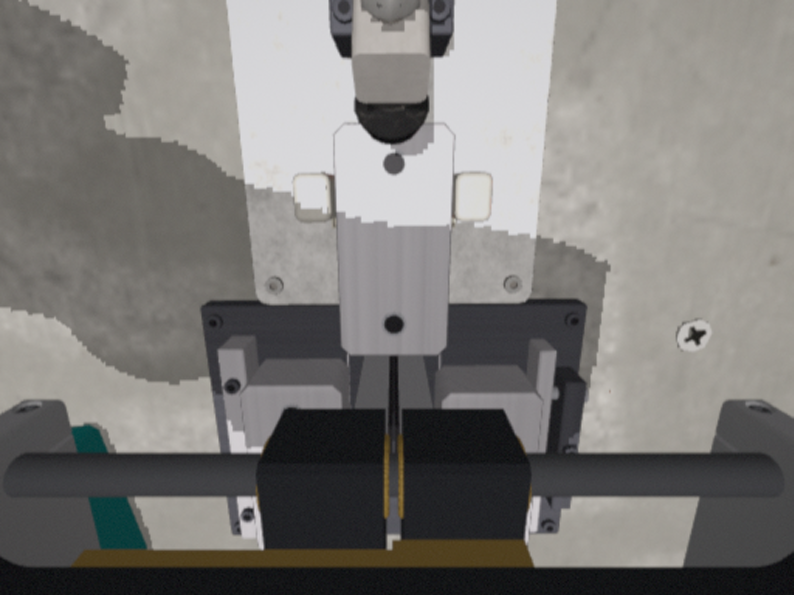

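The block is now between the posts with the raised pad above its front end at (393,120). From here I feel for the stop.

```bash
python3 -m handwheel '{"slide":[[2,0,0],[4,0,0],[6,0,0],[8,0,0]],"rotation":[[0,0,0],[0,0,0],[0,0,0],[0,0,0]],"fingers":[0,0,0,0]}'
python3 -m handwheel '{"slide":[[1.5,0,0],[3,0,0]],"rotation":[[0,0,0],[0,0,0]],"fingers":[0,0]}'
```

```text
t: 6.3
eef_pos: [473.3, -256.2, 19.0]
tool_rot: [2.254, 2.189, 0.0]
force: [0.5, -1.4, -0.8]
finger_gap: 0.002
t: 6.55
eef_pos: [473.4, -253.2, 19.0]
tool_rot: [2.253, 2.189, 0.0]
force: [-0.9, -1.7, 0.2]
finger_gap: 0.002
```

```bash
python3 -m handwheel '{"slide":[[1,0,0],[2,0,0]],"rotation":[[0,0,0],[0,0,0]],"fingers":[0,0]}'
```

```text
t: 6.8
eef_pos: [473.5, -252.2, 19.1]
tool_rot: [2.253, 2.188, -0.001]
force: [-0.7, -10.1, -0.7]
finger_gap: 0.002
```

Force jumped to 10 N at TCP y = −252. I check this against where the pin tip stood in w3 before the block covered it.

```bash
python3 - <<'E'
from h import *
s3=dict(eef_pos=np.array([471.951,-295.499,18.891]),tool_rot=np.array([-2.253112,-2.188613,8e-5]))
print('pin tip',onz('wrist',(393/1.55,16/1.55),26,s3),'block front (w3, top z40)',onz('wrist',(393/1.55,124/1.55),40,s3))
s=ctrl.sense(); print(s['force'],s['eef_pos'])
snap('wrist','w5.png')
for nm,v in [('front',123),('rear',355)]: print(nm, onz('wrist',(393/1.55,v/1.55),40,s))
a=cv2.imread('pics/w5.png'); cv2.imwrite('pics/w5c.png',cv2.resize(a,None,fx=1.55,fy=1.55,interpolation=cv2.INTER_CUBIC))
b=cv2.imread('pics/w3.png')[0:90,190:320]; cv2.imwrite('pics/w3d.png',cv2.resize(b,None,fx=6,fy=6,interpolation=cv2.INTER_CUBIC))
E
```

```text
pin tip [ 475.14398756 -157.22711305   26.        ] block front (w3, top z40) [ 474.0363489  -195.51415078   40.        ]
[ -0.7476024  -10.12695599  -0.7170351 ] [ 473.47160161 -252.18946896   19.12738098]
front [ 475.61125834 -151.83308817   40.        ]
rear [ 472.9468107  -241.38093962   40.        ]
```

View pics/w5c.png

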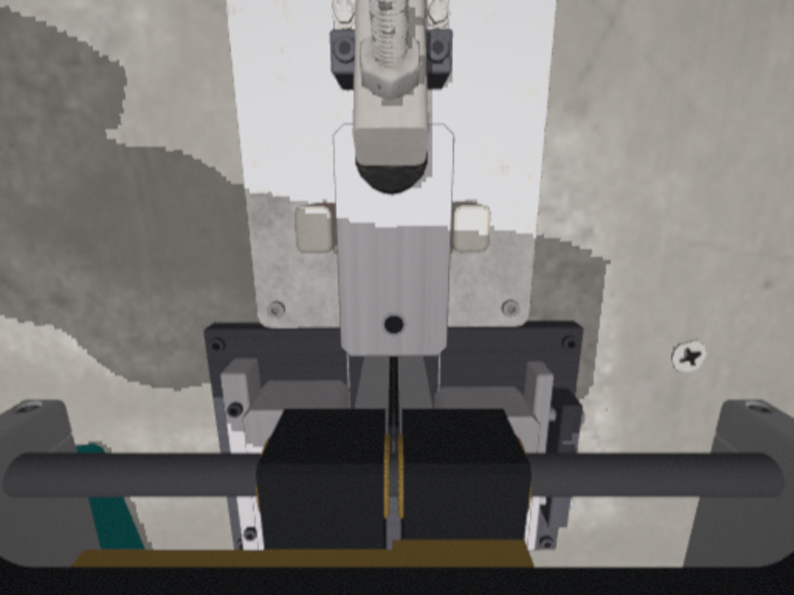

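View pics/w3d.png

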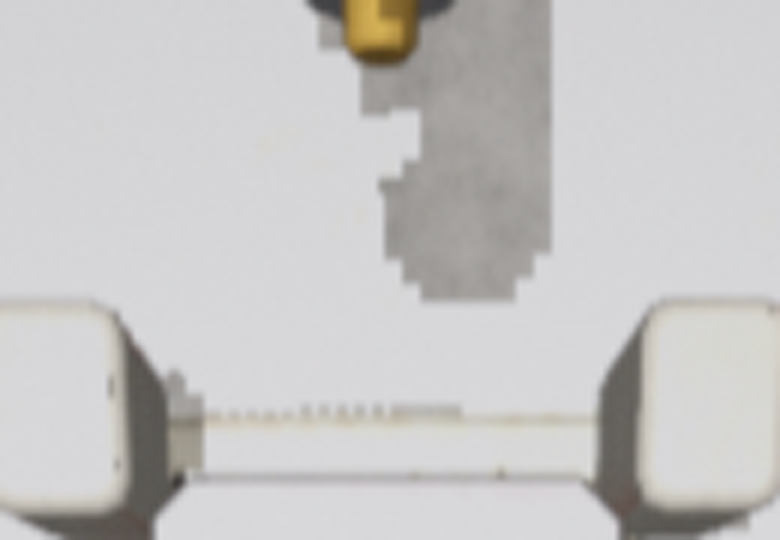

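The wrist view shows the block front at row 123, which gives y ≈ −152. The pin tip measured earlier at −157, less the 5 mm pin, gives a screw end at −152. So the block is home. I back off, lift, and look at the clamp.

```bash
python3 -m handwheel '{"slide":[[-1.5,0,0],[-4,0,0],[-10,0,0],[-12,0,-50],[-12,0,-110],[-5,0,-160],[10,0,-170],[10,0,-170]],"rotation":[[0,0,0],[0,0,0],[0,0,0],[0,0,0],[0,0,0],[0,0,0],[0,0,0],[0,0,0]],"fingers":[0,0,0,0,0,0,0,0]}'
python3 - <<'E'
from h import *
import pickle
s=ctrl.sense(); pickle.dump(s,open('s6.pkl','wb')); snap('wrist','w6.png'); print(s['t'],s['eef_pos'],s['force'])
a=cv2.imread('pics/w6.png'); cv2.imwrite('pics/w6c.png',cv2.resize(a,None,fx=1.55,fy=1.55,interpolation=cv2.INTER_CUBIC))
a=snap('scene','sc6.png')[150:300,200:330,::-1]; cv2.imwrite('pics/sc6c.png',cv2.resize(a,None,fx=4,fy=4,interpolation=cv2.INTER_CUBIC))
E
```

```text
t: 7.85
eef_pos: [473.9, -240.4, 189.1]
tool_rot: [2.252, 2.19, 0.001]
force: [-0.0, -0.0, -0.9]
finger_gap: 0.006
7.85 [ 473.91695885 -240.44951324  189.14405632] [-0.04081494 -0.03734004 -0.85437311]
```

View pics/w6c.png

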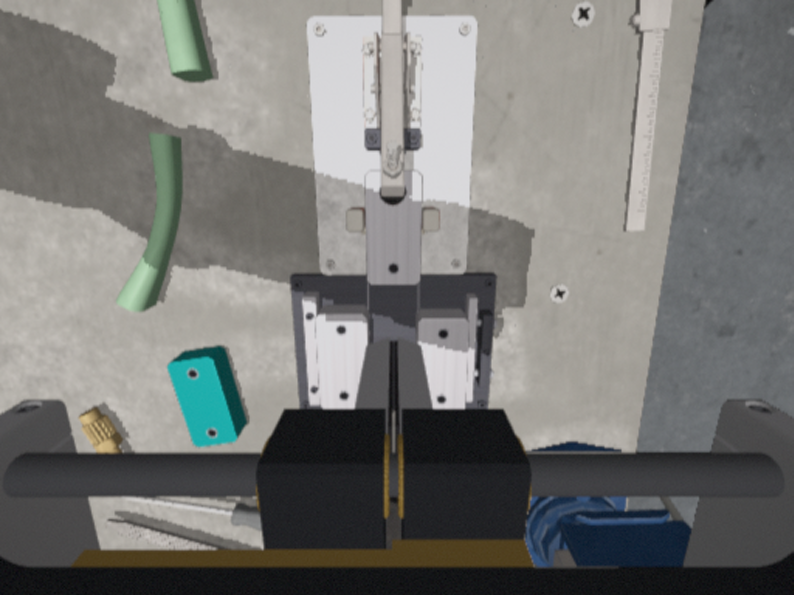

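View pics/sc6c.png

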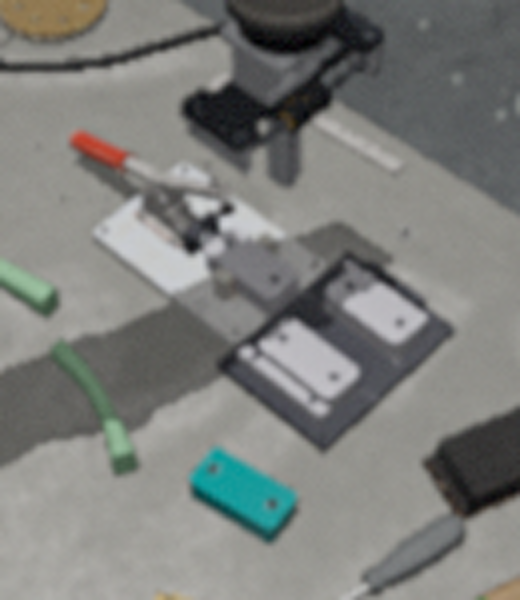

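The block, clear of the fingers, is still against the stop between the posts, with its rear edge at row 283. Both neighbours are in place, and the lever arm runs up the image at (393,90). Next I go above the arm for a second view of the spindle.

```bash
python3 -m handwheel '{"slide":[[40,-0.5,0],[80,-1,0],[105,-1.5,0],[105,-1.5,0]],"rotation":[[0,0,0],[0,0,0],[0,0,0],[0,0,0]],"fingers":[0,0,0,0]}'
python3 - <<'E'
from h import *
import pickle
s=ctrl.sense(); pickle.dump(s,open('s7.pkl','wb')); snap('wrist','w7.png'); print(s['t'],s['eef_pos'],s['force'])
a=cv2.imread('pics/w7.png'); cv2.imwrite('pics/w7c.png',cv2.resize(a,None,fx=1.55,fy=1.55,interpolation=cv2.INTER_CUBIC))
b=cv2.imread('pics/w6.png')[0:190,190:320]; cv2.imwrite('pics/w6d.png',cv2.resize(b,None,fx=3.1,fy=3.1,interpolation=cv2.INTER_CUBIC))
E
```

```text
t: 8.45
eef_pos: [474.8, -134.9, 187.6]
tool_rot: [-2.249, -2.19, 0.001]
force: [-1.2, -0.7, 0.4]
finger_gap: 0.005
8.45 [ 474.79736074 -134.92515663  187.64135207] [-1.15918421 -0.74269801  0.36369789]
```

View pics/w7c.png

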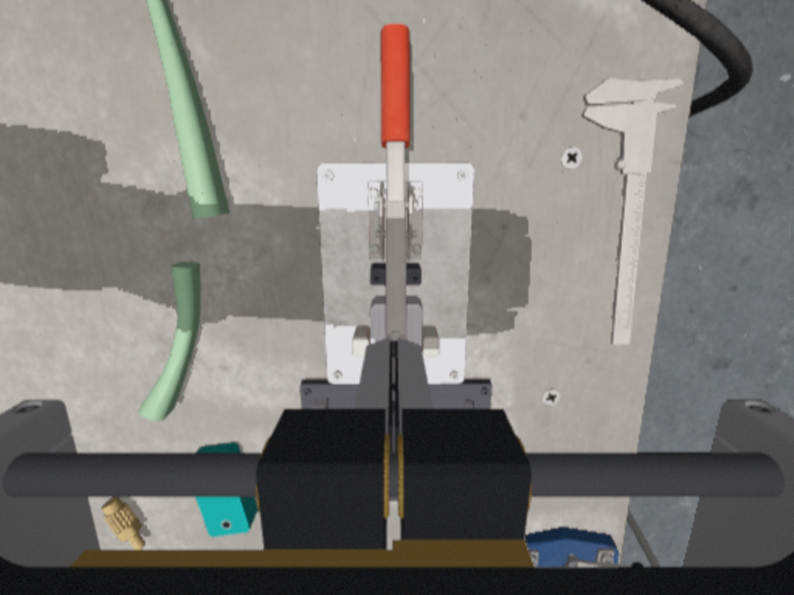

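View pics/w6d.png

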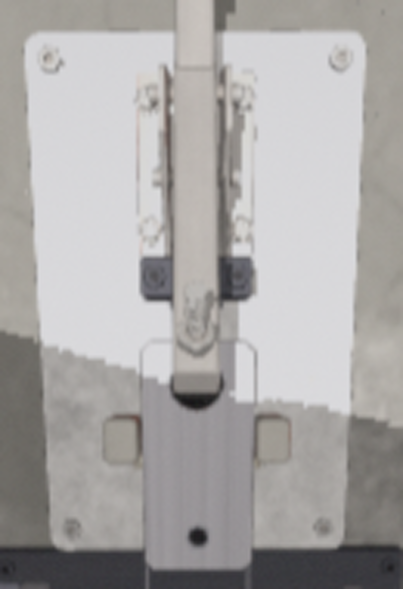

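```bash
python3 - <<'E'
from h import *
import pickle
s6=pickle.load(open('s6.pkl','rb'));s7=pickle.load(open('s7.pkl','rb'))
ey=np.array([-.028,-1,0]);O=np.array([476.4,-96,0])
def W(yf,z): return O+ey*yf+np.array([0,0,z])
def lev(r,u,th): # along arm r(from hinge, shut frame y), height u
    return -24.5+r*np.cos(th)-u*np.sin(th), 50+r*np.sin(th)+u*np.cos(th)
for th in (.48,.52,.56):
    for nm,r,u in [('clamp',74.5,19),('spbase',104.5,19),('sp+20',104.5,39),('sp+40',104.5,59),('armend114',114,19)]:
        X=W(*lev(r,u,th)); a=proj('wrist',X,s6); b=proj('wrist',X,s7)
        print(th,nm,X.round(0),'w6d',((a-[190,0])*3.1).round(0),'w7c',(b*1.55).round(0))
for nm,yf,z in [('hinge dark lugs',24,42),('plate seam',143.5,12),('plate far',-57,12),('gate',93.5,42)]:
    X=W(yf,z);print(nm,((proj('wrist',X,s6)-[190,0])*3.1).round(0),(proj('wrist',X,s7)*1.55).round(0))
b=cv2.imread('pics/w7.png')[90:240,200:310]; cv2.imwrite('pics/w7d.png',cv2.resize(b,None,fx=4,fy=4,interpolation=cv2.INTER_CUBIC))
E
```

```text
0.48 clamp [ 475. -129.  101.] w6d [195. 255.] w7c [395. 297.]
0.48 spbase [ 475. -155.  115.] w6d [194. 346.] w7c [395. 341.]
0.48 sp+20 [ 475. -146.  133.] w6d [194. 309.] w7c [395. 338.]
0.48 sp+40 [ 475. -137.  151.] w6d [194. 265.] w7c [396. 334.]
0.48 armend114 [ 475. -164.  119.] w6d [194. 376.] w7c [395. 356.]
0.52 clamp [ 476. -127.  104.] w6d [195. 246.] w7c [395. 294.]
0.52 spbase [ 475. -153.  118.] w6d [194. 336.] w7c [395. 339.]
0.52 sp+20 [ 475. -143.  136.] w6d [194. 295.] w7c [395. 335.]
0.52 sp+40 [ 475. -133.  153.] w6d [194. 246.] w7c [396. 329.]
0.52 armend114 [ 475. -161.  123.] w6d [194. 366.] w7c [395. 354.]
0.56 clamp [ 476. -125.  106.] w6d [194. 237.] w7c [395. 292.]
0.56 spbase [ 475. -150.  122.] w6d [194. 326.] w7c [395. 337.]
0.56 sp+20 [ 475. -139.  139.] w6d [194. 280.] w7c [395. 331.]
0.56 sp+40 [ 475. -129.  155.] w6d [194. 226.] w7c [396. 323.]
0.56 armend114 [ 475. -158.  127.] w6d [194. 355.] w7c [395. 352.]
hinge dark lugs [195. 250.] [395. 266.]
plate seam [195. 549.] [395. 384.]
plate far [195.  28.] [395. 162.]
gate [195. 441.] [395. 347.]
```

View pics/w7d.png

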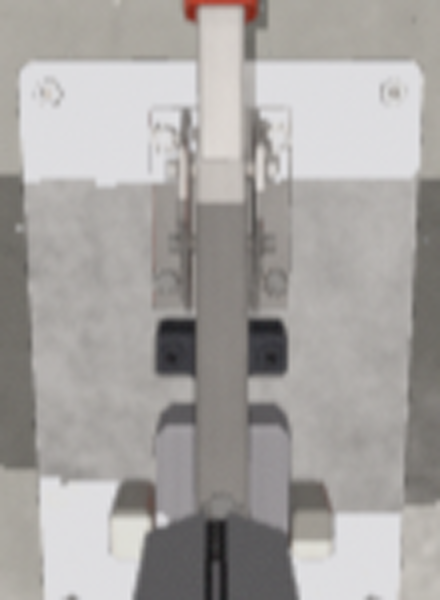

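The model matches the pictures: the plate edges agree, and the spindle leans back to about y = −143, z = 136. I press a little nearer the hinge to clear it, then follow the arc down.

```bash
python3 -m handwheel '{"slide":[[16,0.5,10],[16,0.5,50],[16,0.5,74],[16,0.5,76]],"rotation":[[0,0,0],[0,0,0],[0,0,0],[0,0,0]],"fingers":[0,0,0,0]}'
python3 -m handwheel '{"slide":[[0,0,3],[0,0,6],[0,0,8]],"rotation":[[0,0,0],[0,0,0],[0,0,0]],"fingers":[0,0,0]}'
```

```text
t: 9.0
eef_pos: [474.9, -121.2, 111.0]
tool_rot: [-2.252, -2.185, 0.003]
force: [0.3, 0.4, -0.1]
finger_gap: 0.009
t: 9.38
eef_pos: [476.5, -120.4, 105.4]
tool_rot: [2.253, 2.188, 0.001]
force: [-0.2, -0.5, -0.5]
finger_gap: -0.0
```

```bash
python3 -m handwheel '{"slide":[[-1,0,2],[-3,0,4.5],[-5,0,7.5],[-7,0,10.5],[-9,0,13.5]],"rotation":[[0,0,0],[0,0,0],[0,0,0],[0,0,0],[0,0,0]],"fingers":[0,0,0,0,0]}'
```

```text
t: 10.0
eef_pos: [476.2, -129.5, 91.5]
tool_rot: [2.253, 2.188, 0.0]
force: [-0.6, 0.3, 5.8]
finger_gap: 0.005
```

Contact is made at 5.8 N and the arm is turning, so I continue down the arc.

```bash
python3 -m handwheel '{"slide":[[-2,0,3.5],[-3.5,0,7],[-5,0,10.5],[-6.5,0,14],[-7.2,0,16.5]],"rotation":[[0,0,0],[0,0,0],[0,0,0],[0,0,0],[0,0,0]],"fingers":[0,0,0,0,0]}'
python3 -m handwheel '{"slide":[[-0.5,0,1.5],[-1,0,3]],"rotation":[[0,0,0],[0,0,0]],"fingers":[0,0]}'
```

```text
t: 10.62
eef_pos: [476.0, -137.2, 75.1]
tool_rot: [2.253, 2.188, -0.0]
force: [-1.0, -3.4, 5.9]
finger_gap: 0.005
t: 10.88
eef_pos: [476.0, -138.1, 72.1]
tool_rot: [2.253, 2.188, 0.0]
force: [-0.9, -2.6, 5.2]
finger_gap: 0.005
```

```bash
python3 -m handwheel '{"slide":[[0,0,1],[0,0,2]],"rotation":[[0,0,0],[0,0,0]],"fingers":[0,0]}'
```

```text
t: 11.12
eef_pos: [476.0, -138.2, 70.1]
tool_rot: [2.253, 2.188, -0.0]
force: [-0.3, -3.3, 6.0]
finger_gap: 0.005
```

```bash
python3 -m handwheel '{"slide":[[0,0,0.7],[0,0,1.5]],"rotation":[[0,0,0],[0,0,0]],"fingers":[0,0]}'
```

```text
t: 11.38
eef_pos: [476.0, -138.2, 68.7]
tool_rot: [2.253, 2.188, -0.0]
force: [-0.2, -4.3, 5.4]
finger_gap: 0.002
```

```bash
python3 -m handwheel '{"slide":[[0,0,0.7],[0,0,1.5]],"rotation":[[0,0,0],[0,0,0]],"fingers":[0,0]}'
```

```text
t: 11.62
eef_pos: [476.2, -138.4, 68.0]
tool_rot: [2.253, 2.187, -0.0]
force: [-10.1, -2.9, 35.7]
finger_gap: 0.005
```

The pad has bottomed on the block and the force rose to 36 N, so I ease off straight up now.

```bash
python3 -m handwheel '{"slide":[[0,0,-1.5],[0,0,-3],[0,0,-12],[0,0,-50],[-20,0,-100],[-60,0,-125],[-100,0,-125],[-100,0,-125]],"rotation":[[0,0,0],[0,0,0],[0,0,0],[0,0,0],[0,0,0],[0,0,0],[0,0,0],[0,0,0]],"fingers":[0,0,0,0,0,0,0,0]}'
python3 - <<'E'
from h import *
import pickle
s=ctrl.sense(); pickle.dump(s,open('s8.pkl','wb')); snap('wrist','w8.png'); print(s['t'],s['eef_pos'],s['force'])
b=cv2.imread('pics/w8.png')[0:230,160:350]; cv2.imwrite('pics/w8d.png',cv2.resize(b,None,fx=2.6,fy=2.6,interpolation=cv2.INTER_CUBIC))
ey=np.array([-.028,-1,0]);O=np.array([476.4,-96,0])
W=lambda yf,z: O+ey*yf+np.array([0,0,z])
for nm,yf,z in [('rear',(-96+241.4),40),('plate seam',143.5,12),('clamp.025',49.5,71),('sp',79.5,72)]:
    print(nm,((proj('wrist',W(yf,z),s)-[160,0])*2.6).round(0))
a=snap('scene','sc8.png')[150:300,200:330,::-1]; cv2.imwrite('pics/sc8c.png',cv2.resize(a,None,fx=4,fy=4,interpolation=cv2.INTER_CUBIC))
E
```

```text
t: 12.62
eef_pos: [472.2, -240.1, 192.5]
tool_rot: [2.257, 2.184, -0.0]
force: [-0.1, 1.3, -0.0]
finger_gap: 0.005
12.625 [ 472.24538645 -240.14460986  192.4783387 ] [-0.14961864  1.25722181 -0.02261591]
rear [245. 476.]
plate seam [245. 460.]
clamp.025 [244. 268.]
sp [245. 342.]
```

View pics/w8d.png

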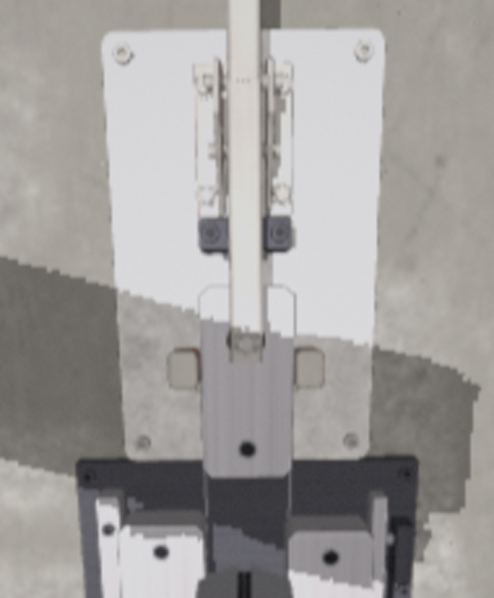

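View pics/sc8c.png

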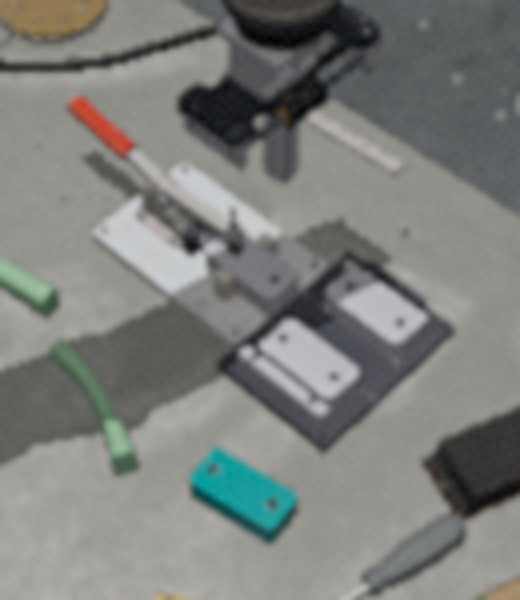

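The clamp is shut, with the spindle upright at (245,342) and the arm level, and the block is between the posts. A last check compares the holes before and after clamping.

```bash
python3 - <<'E'
from h import *
import pickle
from scipy import ndimage
for f,sn,u0,v0 in [('w6','s6.pkl',198/3.1+190,536/3.1),('w8','s8.pkl',247/2.6+160,450/2.6)]:
    s=pickle.load(open(sn,'rb')); g=cv2.imread(f'pics/{f}.png',0).astype(float)
    def cen(u,v):
        u,v=int(round(u)),int(round(v)); p=g[v-6:v+7,u-6:u+7]; w=np.clip(np.median(p)-25-p,0,None); yy,xx=np.mgrid[v-6:v+7,u-6:u+7]; return (w*xx).sum()/w.sum(),(w*yy).sum()/w.sum()
    c=cen(u0,v0); print(f,'mid rear hole',np.round(c,1),onz('wrist',c,40,s).round(1))
    hs={'w6':[(341/1.55,329/1.55),(443/1.55,334/1.55)],'w8':[(162/2.6+160,552/2.6),(331/2.6+160,557/2.6)]}[f]
    for h in hs: c=cen(*h); print('  neighbour front hole',onz('wrist',c,40,s).round(1))
E
```

```text
w6 mid rear hole [253.4 172.7] [ 473.4 -227.6   40. ]
  neighbour front hole [ 427.8 -278.1   40. ]
  neighbour front hole [ 514.  -285.4   40. ]
w8 mid rear hole [254.7 172.4] [ 473.3 -227.7   40. ]
  neighbour front hole [ 427.4 -278.7   40. ]
  neighbour front hole [ 514.1 -285.4   40. ]
```

```bash
python3 - <<'E'
from h import *
s5=dict(eef_pos=np.array([473.4716,-252.18947,19.127]),tool_rot=np.array([2.253,2.188,-0.001]))
g=cv2.imread('pics/w5.png',0).astype(float)
u,v=253,209; p=g[v-8:v+9,u-8:u+9]; w=np.clip(np.median(p)-25-p,0,None); yy,xx=np.mgrid[v-8:v+9,u-8:u+9]
c=((w*xx).sum()/w.sum(),(w*yy).sum()/w.sum()); print(c,onz('wrist',c,40,s5).round(1))
E
```

```text
(np.float64(253.66411116435074), np.float64(208.94904967257628)) [ 473.4 -227.7   40. ]
```

```bash
python3 -c "
from cell import ctrl
print(ctrl.job_done()); print(ctrl.sense()['t'])"
```

```text
the job is handed in; nothing more can be done
None
the job is handed in; nothing more can be done
```

The middle block is home against the stop screw, the clamp is shut on it, and I handed the job in at about 12.7 s; no verdict was reported. I pushed it with the closed fingers, low on its rear face, between the posts until the force rose from about 1.7 N to 10 N. I then pressed the clamp arm down along its arc until the pad bottomed on the block, and lifted away.

**Last checks**
- **Home:** the block's front face measured y ≈ −152, the same as the screw end worked out from the pin tip seen earlier.
- **Block stayed put:** its rear hole measured y = −227.7 mm under push, −227.6 after backing off and −227.7 after clamping.
- **Neighbours:** their holes moved no more than about 0.6 mm across clamping. Against the first view they differ by up to 1.8 mm, which is about the calibration error.
- **Clamp:** the arm is level and the spindle upright in the last pictures. The pad touching the block was judged from the force, not seen directly.

**Less clean points**
- The last press step peaked at about 36 N, with 10 N sideways. That was more than intended, though nothing shifted.
- One height measurement of a block hole from the top camera disagreed badly (8 mm instead of 40 mm). I put that down to the poor geometry of that pair of views. Repeating it from two wrist views gave 45 and 40 mm for the two holes.

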